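Sort a handful of laboratory smalls into their trays

ROBOT

A 7-joint arm with a two-finger parallel gripper is mounted at the origin on a cart in front of the work surface, level with it; the furniture and walls round the work are solid. World frame = base frame: x ahead of the robot, y to its left, z up, the work surface at z = 0. Lengths are in m, angles in degrees, forces in N, time in s.
With the tool pointing down it reaches from about 0.425 to 0.875 m from the base axis. Payload 4.7 kg.
Tool frame: the origin (TCP) lies between the finger pads; the fingertips stand 8 mm ahead of it and the grasp point (between the pads) lies 11 mm behind it (env.tip_extent is the distance from the TCP to the fingertips, in m); z points along the fingers, y is the line along which they close (so a half turn about z gives the same grasp; the last joint's range is limited). The gripper opens to 87 mm and grips with 3 to 60 N. Pads are 19 mm wide; open, the fingers measure 117 mm over their backs; the gripper's body (75 mm by 190 mm) begins 51 mm behind the grasp point.
Start: joints at [-70.525, 18.392, -4.016, 83.108, 1.295, 78.541, -3.26], TCP at [0.208, 0.616, 0.231] pointing down, gripper open.
Joint ranges: [-163.93, 163.93], [-17.29, 119.83], [-79.2, 71.16], [3.27, 140.29], [-89.18, 269.18], [5.43, 117.66], [-154.24, 154.24]. Speed limits (degrees/s): [147.25, 147.25, 180, 180, 180, 180, 180].

INTERFACE

Orientations are given as [roll, pitch, yaw] about the fixed x, y, z axes, in that order (R = Rz(yaw) Ry(pitch) Rx(roll)).
In Python, from cell import sensors, vision, workorder, env gives the robot as it stands.
- The arm moves only by the tool drive_tool, never from a script. Its argument "moves" is a list of rows, each an object of numbers: "x", "y", "z": the shift along the tool's x, y, z in mm; "rx", "ry", "rz": the turn, a rotation vector about the tool's x, y, z in rad; "fingers": the closure, from -1 (fully open) to 1 (shut). In form: [{"x": .., "y": .., "z": .., "rx": .., "ry": .., "rz": .., "fingers": ..}, ...]. A call has 1 to 20 rows; each row is the pose to reach, as a shift and turn from the pose commanded when the call began, along the tool's axes at that moment; what a row does not reach only later rows make up. A row lasts 1/8 s, in which the tool goes at most 62.5 mm and 10.7 degrees, less where a joint would pass 70% of its speed; a pose out of reach is approached as far as the arm can. A call with a gripper value outside its range is refused whole. The fingers move at their own pace and stop on an object; "force" is the grip in N (left out, the last holds). Time passes only in rows, so rows that repeat a pose let the fingers close. It gives the time, the measured TCP pose, the force, the opening and the grip force at its end, in the units of the state.
- sensors.get_obs(): the state, without advancing time (a new reading comes with each control period).
- vision.read_camera(name): name is "scene" or "top" or "wrist"; returns a dict with "image" (420x560x3 uint8, red, green, blue), "fx", "fy", "cx", "cy" (pixels), "R" (3x3) and "t" (3): a world point X has camera coordinates R X + t. Camera axes: x right, y down, z forward; pixel columns grow to the right and rows downward; lengths in m; the calibration is good to about 2 mm. A picture is of the moment at which its call begins. There is no depth.
- workorder.sign_off(): hands the job in; it is judged then, once.
The state is a dict: "time_s": time; "qpos": joint angles; "joint_velocities": joint speeds; "effort": joint torques, N m; "tool_pos": TCP position; "tool_rot": TCP orientation; "force": force on the tool from outside, world axes, zero at the start; "wrist_torque": the same for the moment, N m; "grip_width": finger opening in m; "grasp_force": force on a finger pad.
Only numpy, scipy, OpenCV 4.12 (cv2) and the standard library are available. Lean on these libraries where they do the work, as an engineer would, in place of code of your own. Each camera call takes 0.05 s, during which the arm holds its last target. There are 200 camera calls.

TASK

Sort the small things lying in a row along the front of the desk into the three white trays behind them: stand the two small brown bottles in the deep tray, one in each compartment; lay the two small boxes flat and right way up in the shallow tray, one in each compartment; and stand the black objective pot in the round nest. Set them down rather than drop them, and leave the round tally counter where it lies.

Things in the scene. Friction and masses are not known exactly. Their poses are not given: they have to be found in the camera images.
- bottle_a: small round brown bottle, black screw cap, upright; body 26 mm diameter, straight up to about 35 mm, shoulder to 50 mm, cap 16 mm diameter, 62 mm high in all, about 0.05 kg. Origin: centre of its underside, z up. Interchangeable with bottle_b. Best gripped across the body with the fingertips 22 mm above its foot, so that they stay above the tray's walls when it is set down
- bottle_b: second small brown bottle, just like bottle_a (26 mm diameter, 62 mm high, origin at the centre of its underside)
- coverslip_box: small light blue box with a white label, lying flat: 39 mm along its x, 47 mm along its y, 16 mm high. Origin: centre of its underside, z up. Lies with its x axis within 0.3 rad of world x; grip it across its 39 mm (along x)
- fuse_box: small grey box with an orange lid, lying flat: 29 mm along its x, 45 mm along its y, 18 mm high. Origin: centre of its underside, z up. Lies with its x axis within 0.3 rad of world x; grip it across its 29 mm (along x)
- objective_pot: round black pot with a grey ribbed cap, standing upright: 31 mm diameter up to 28 mm, cap 33 mm diameter, 42 mm high in all, about 0.08 kg. Origin: centre of its underside, z up
- tally_counter: white round hand tally counter with a small black window and a lever, about 52 x 44 mm, 21 mm high, lying loose in the row among the things to be sorted; not to be moved. Origin: underside, near its middle
- bottle_tray: deep white tray, for the bottles: 142 mm along its x, 72 mm along its y, 20 mm high, walls and floor 3 mm, a wall across the middle (x = 0) makes two compartments 66 mm square, centres at x = +35 and -35 mm, y = 0. Fixed to the desk; origin: centre of its underside, inner floor at z = 3 mm; its x axis points away from the robot within 0.06 rad
- box_tray: shallow white tray, for the boxes: 142 mm along its x, 72 mm along its y, only 7 mm high, walls and floor 3 mm, a rib 7 mm high across the middle (x = 0) makes two compartments 66 mm square, centres at x = +35 and -35 mm, y = 0. Fixed; origin: centre of its underside, inner floor at z = 3 mm; its x axis points away from the robot within 0.06 rad
- microscope: tall white and black microscope, fixed, right of the work; not part of the job, only an obstacle: up to 0.44 m high, it stands within x 0.31 to 0.78 m, y -0.36 to -0.12 m of the world. Pass over it or keep clear. A round mixer 0.15 m high, also fixed, stands at x 0.57 to 0.69 m, y -0.03 to 0.10 m. Origin: centre of its foot
- pot_nest: white plastic base plate 72 mm square, 3 mm thick, with a round collar at its centre, for the objective pot: collar 60 mm outside and 52 mm inside diameter, its top 13 mm above the desk. Fixed; origin: centre of its underside, inner floor at z = 3 mm
There are look-alikes about, which are no part of the job. Leave any green, pink or red look-alike of the bottle_a alone.

How it is judged:
By the outcome, as a careful person would: the job done as asked, in the order asked, and still so for the second after the job is handed in, with the robot touching nothing.
It also fails if it takes over 122 s, if anything falls off the work surface, if the arm or the gripper's body presses on something with over 40 N, if the wrist force passes 120 N, or if a joint passes its speed limit or range.

## Working session

There is one attempt and no reset: what is moved stays moved. The work goes in short steps, Python scripts to look and compute and a tool call to move; the robot and the scene stay as the last step left them, time stands still between calls to the robot, and variables do not carry over. Pictures are saved under pics/ and viewed, at most 14 in all, crops included, and the job is handed in when it is done.

Besides the shell and the picture viewer there is one more tool, called after "Request:" as name(argument=value, ...), one argument or row to a line, values as JSON. drive_tool: Moves the arm, as the interface text tells. Its arguments: {"type":"object","properties":{"moves":{"type":"array"},"force":{"type":"number"}},"required":["moves"]}

```bash
ls; mkdir -p pics
python3 - <<'E'
from cell import sensors,vision,workorder,env
import cv2,numpy as np
o=sensors.get_obs();print({k:np.round(v,3) for k,v in o.items()},env.tip_extent)
for n in("scene","top"):
    c=vision.read_camera(n);cv2.imwrite(f"pics/{n}0.png",c["image"][:,:,::-1]);np.savez(f"{n}0.npz",**c)
    print(n,c["fx"],c["cx"],c["cy"],(-c["R"].T@c["t"]).round(3),c["R"][2].round(2))
E
```

```text
pics
{'time_s': np.float64(0.0), 'qpos': array([-70.524,  18.437,  -4.017,  83.175,   1.296,  78.54 ,  -3.259]), 'joint_velocities': array([ 0.01 , -0.013, -0.038, -0.087, -0.088,  0.06 ,  0.002]), 'effort': array([-0.0000e+00, -4.9129e+01, -4.0400e-01, -3.1253e+01, -6.4000e-02,
        4.4000e-02,  0.0000e+00]), 'tool_pos': array([0.208, 0.615, 0.229]), 'tool_rot': array([-1.79893e+02,  6.00000e-03,  1.61336e+02]), 'force': array([ 0.143, -0.583,  0.456]), 'wrist_torque': array([ 0.004, -0.044,  0.003]), 'grasp_force': np.float64(0.0), 'grip_width': np.float64(0.087)} 0.008
scene 441.6072951376318 286.00095227545836 206.66584377606725 [-0.116  0.637  0.673] [ 0.6  -0.57 -0.57]
top 473.29659123088584 274.9756374489637 207.10636314274353 [ 0.382 -0.002  1.408] [ 0.12 -0.   -0.99]
```

View pics/scene0.png

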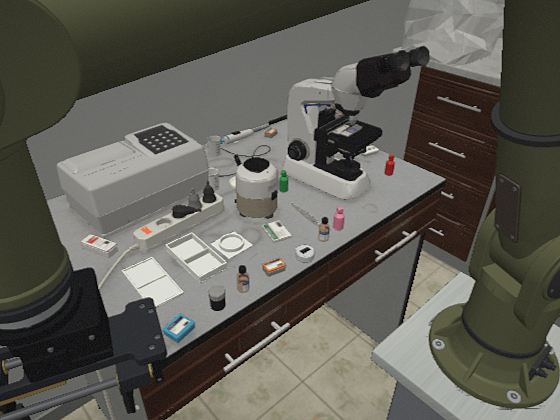

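View pics/top0.png

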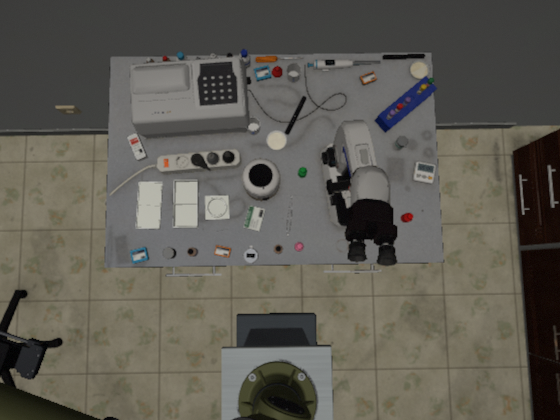

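The scene view shows the row, left to right: blue box (178,328), pot (217,298), brown bottle (243,278), orange/grey fuse box (274,267), counter (305,253), brown bottle (324,229) and pink decoy (339,218). The trays are at (152,281) for the shallow one, (197,255) for the deep one, and the nest at (232,243). In the top view the same row runs from (139,255) to (298,246).

Things that could be mistaken (top-view pixels):
- **Bottles:** the wanted brown ones are at (192,251) and (278,249). The pink (298,246), green (302,172) and red (407,217) look-alikes stay put.
- **Boxes:** the wanted ones are at (139,255) and (222,251). Others are blue at (263,74), orange at (368,78) and a green/white card at (255,219).

```bash
python3 - <<'E'
import cv2,numpy as np
t=cv2.imread("pics/top0.png");s=cv2.imread("pics/scene0.png")
a=cv2.resize(t[172:272,118:318],None,fx=4,fy=4,interpolation=cv2.INTER_CUBIC)
cv2.imwrite("pics/topc.png",a)
b=cv2.resize(s[200:350,110:360],None,fx=3.2,fy=3.2,interpolation=cv2.INTER_CUBIC)
cv2.imwrite("pics/scenec.png",b)
E
cat > h.py <<'E'
import cv2,numpy as np
def ray(c,u,v,z):
    "world point where pixel (u,v) meets plane z"
    R,t=c["R"],c["t"];C=-R.T@t
    d=R.T@np.array([(u-c["cx"])/c["fx"],(v-c["cy"])/c["fy"],1.])
    return C+d*(z-C[2])/d[2]
def proj(c,X):
    p=c["R"]@np.asarray(X,float)+c["t"];return np.array([c["cx"]+c["fx"]*p[0]/p[2],c["cy"]+c["fy"]*p[1]/p[2]])
def tri(c1,p1,c2,p2):
    A=[];b=[]
    for c,p in((c1,p1),(c2,p2)):
        C=-c["R"].T@c["t"];d=ray(c,*p,0)-C;d/=np.linalg.norm(d);P=np.eye(3)-np.outer(d,d);A.append(P);b.append(P@C)
    return np.linalg.lstsq(np.vstack(A),np.hstack(b),rcond=None)[0]
E
```

```text
(no output)
```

View pics/topc.png

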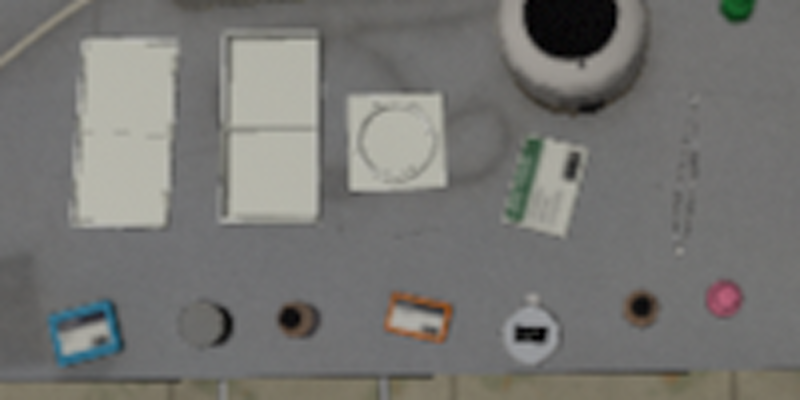

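View pics/scenec.png

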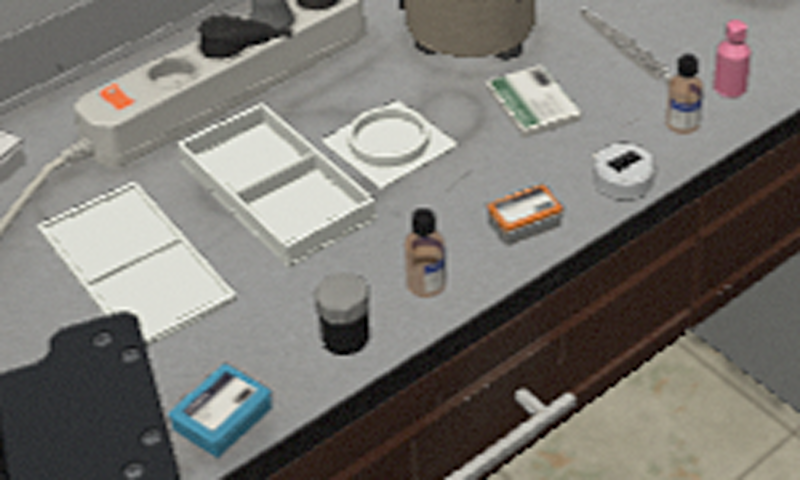

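The crops confirm the choice: two brown bottles with black caps, an orange-lidded fuse box, a blue box with a white label, and the pot with a grey cap. The second tray is clearly the deep one and the left tray is shallow.

```bash
cat > m.py <<'E'
from h import *
T=dict(np.load("top0.npz"));S=dict(np.load("scene0.npz"))
def blob(c,roi,f,all=False):
    x0,y0,x1,y1=roi;im=c["image"][y0:y1,x0:x1].astype(int)
    m=f(im[...,0],im[...,1],im[...,2]).astype(np.uint8)
    n,l,st,ce=cv2.connectedComponentsWithStats(m);k=1+np.argmax(st[1:,4])
    p=np.argwhere(l==k)[:,::-1]+[x0,y0]
    return p.astype(np.float32)
def rect(c,p,z):
    # hull corners cast on plane z, min-area rect in mm
    h=cv2.convexHull(p).reshape(-1,2)
    w=np.array([ray(c,u,v,z)[:2]*1000 for u,v in h],np.float32)
    return cv2.minAreaRect(w)
blue=lambda r,g,b:(b>r+50)
org=lambda r,g,b:(r>b+50)
white=lambda r,g,b:(np.minimum(np.minimum(r,g),b)>165)
dark=lambda r,g,b:(np.maximum(np.maximum(r,g),b)<60)
E
python3 - <<'E'
from m import *
f=lambda a:np.round(a,1)
for n,z,rt,rs,fn in(("cover",.016,(125,243,153,267),(158,310,205,345),blue),("fuse",.018,(210,240,236,262),(258,255,292,278),org)):
    for c,r in((T,rt),(S,rs)):
        p=blob(c,r,fn);q=rect(c,p,z);print(n,len(p),f(q[0]),f(q[1]),f(q[2]))
for n,rt,rs in(("A",(180,240,206,262),(234,262,252,276)),("B",(268,240,290,260),(316,214,332,226))):
    a=blob(T,rt,dark);b=blob(S,rs,dark);a0,b0=a.mean(0),b.mean(0)
    print(n,len(a),len(b),a0,b0,f(tri(T,a0,S,b0)*1000),f(ray(T,*a0,.058)*1000),f(ray(S,*b0,.055)*1000))
grey=lambda r,g,b:(abs(r-g)<12)&(r>85)&(r<135)
for c,r in((T,(158,244,182,262)),(S,(205,282,230,312))):
    im=c["image"][r[1]:r[3],r[0]:r[2]];print("pot dark");p=blob(c,r,dark);print(len(p),p.min(0),p.max(0),f(ray(c,*p.mean(0),.014)*1000))
for n,z,rt in(("box",.007,(128,175,168,235)),("bot",.02,(168,175,204,235)),("nest",.003,(203,190,232,224))):
    p=blob(T,rt,white);q=rect(T,p,z);print(n,len(p),f(q[0]),f(q[1]),f(q[2]))
    g=cv2.cvtColor(T["image"],7)
print(T["image"][240:264,158:184,1])
print(T["image"][205,125:235,1])
E
```

```text
cover 92 [415.6 398.7] [37.6 46.5] 15.2
cover 303 [415.2 400.4] [45.3 52.1] 13.6
fuse 62 [423.6 154.4] [44.9 28.2] 75.2
fuse 101 [426.1 155. ] [46.2 31.1] 75.2
A 22 48 [190.09091 251.09091] [241.875   269.35416] [424.1 241.6  57.6] [423.5 240.9  58. ] [427.1 240.4  55. ]
B 21 35 [278. 248.] [324.42856 220.22858] [429.3  -8.4  57.2] [428.7  -8.9  58. ] [432.  -10.3  55. ]
pot dark
19 [172. 249.] [175. 257.] [419.7 296.3  14. ]
pot dark
134 [210. 298.] [224. 310.] [414.9 312.5  14. ]
box 913 [565.7 372.9] [ 62.8 136.2] 87.5
bot 417 [599.1 261.1] [60.4 59.3] 0.3
nest 188 [556.7 170.4] [44.6 47.9] 26.1
[[111 112 111 111 111 112 112 114 114 113 112 112 111 110 111 113 112 111
  108 110 113 113 111 112 111 110]
 [112 111 110 111 112 112 113 113 114 115 111 113 113 111 112 112 113 112
  112 112 112 113 113 112 112 111]
 [111 111 111 111 113 112 111 112 113 114 113 112 113 114 113 112 112 111
  113 112 111 112 114 114 111 113]
 [111 112 111 111 112 111 111 111 113 114 113 113 113 112 112 112 111 112
  112 110 110 110 112 112 113 112]
 [112 113 112 112 113 114 113 113 112 112 113 114 113 113 
[... 1870 characters left out ...]
 113 113 114 114 115 115 113 115]
 [112 112 113 113 113 113 113 114 113 112 114 113 114 113 113 113 113 113
  115 113 114 113 114 113 113 115]
 [111 112 114 113 112 111 112 113 113 113 113 112 114 114 113 112 114 115
  115 114 113 114 114 112 113 114]]
[112 113 112 111 112 113 112 112 111 112 113 125 131 150 168 167 176 182
 182 182 182 175 167 167 168 175 183 182 182 178 173 172 172 173 170 153
 119 108 112 111 112 109 109 106 107 109 108 110 125 109 132 167 165 165
 166 165 166 175 181 181 180 181 182 181 179 180 180 181 180 180 181 183
 136  83 105 110 110 112 111 114 153 182 160 145 167 180 179 180 181 179
 179 180 180 180 180 181 181 179 181 170 169 157 162 155 118 107 107 108
 111 112]
```

Run:
```python
from m import *
f=lambda a:np.round(a,1)
print("pot",f(ray(T,168,252.6,.042)*1000))
w=lambda r,g,b:(np.minimum(r,g)>138)
for n,z,rt,rs in(("box",.007,(128,175,166,235),None),("bot",.02,(170,175,202,235),None),("nest",.003,(203,190,232,224),None)):
    p=blob(T,rt,w);q=rect(T,p,z);print(n,len(p),f(q[0]),f(q[1]),f(q[2]))
# bottle-tray: centre from floor cells on plane z=.02 & scene corner pixels from the crop
k=lambda x,y:(110+x/3.2,200+y/3.2)
print("bot rim corners scene",[f(ray(S,*k(x,y),.02)*1000) for x,y in((180,143),(263,103),(376,200),(289,250))])
print("box corners scene",[f(ray(S,*k(x,y),.007)*1000) for x,y in((38,227),(133,183),(235,295))])
print("nest corners scene",[f(ray(S,*k(x,y),.003)*1000) for x,y in((322,140),(398,103),(456,143),(380,185))])
print("pot top scene",f(ray(S,*k(342,289),.042)*1000))
```

```text
pot [420.6 307.3  42. ]
box 1130 [565.7 375. ] [ 73.4 142.9] 87.5
bot 1030 [562.6 264. ] [135.4  71.4] 0.3
nest 576 [555.6 171.3] [72.8 71.6] 0.2
bot rim corners scene [array([637.4, 296.7,  20. ]), array([638. , 226.7,  20. ]), array([495.9, 228. ,  20. ]), array([494.1, 299.7,  20. ])]
box corners scene [array([636.9, 407.2,   7. ]), array([635.2, 337.2,   7. ]), array([494.5, 341.9,   7. ])]
nest corners scene [array([591.3, 207.8,   3. ]), array([589.9, 138.7,   3. ]), array([523.4, 135.6,   3. ]), array([522.7, 205.7,   3. ])]
pot top scene [423.5 305.9  42. ]
```

```bash
cat > g.py <<'E'
import sys,numpy as np
from cell import sensors
from scipy.spatial.transform import Rotation as Ro
def go(x,y,z,yaw):
    o=sensors.get_obs();R=Ro.from_euler("xyz",o["tool_rot"],degrees=True)
    d=R.inv().apply(np.array([x,y,z])-o["tool_pos"]*1000)
    r=(R.inv()*Ro.from_euler("xyz",[180,0,yaw],degrees=True)).as_rotvec()
    print("shift",d.round(1),"turn",r.round(3))
a=list(map(float,sys.argv[1:]))
for i in range(0,len(a),4): go(*a[i:i+4])
E
python3 g.py 425 241 150 90
```

```text
shift [-325.4 -285.    80.1] turn [-1.000e-03  1.000e-03  1.245e+00]
```

Request:
drive_tool(
  moves=[
    {"x":-325,"y":-285,"z":0,"rz":1.245,"fingers":-1},
    {"x":-325,"y":-285,"z":0,"rz":1.245,"fingers":-1},
    {"x":-325,"y":-285,"z":0,"rz":1.245,"fingers":-1},
    {"x":-325,"y":-285,"z":0,"rz":1.245,"fingers":-1},
    {"x":-325,"y":-285,"z":0,"rz":1.245,"fingers":-1},
    {"x":-325,"y":-285,"z":0,"rz":1.245,"fingers":-1},
    {"x":-325,"y":-285,"z":40,"rz":1.245,"fingers":-1},
    {"x":-325,"y":-285,"z":80,"rz":1.245,"fingers":-1},
    {"x":-325,"y":-285,"z":80,"rz":1.245,"fingers":-1},
    {"x":-325,"y":-285,"z":80,"rz":1.245,"fingers":-1},
  ],
  force=15,
)

```text
invalid input at $.moves[0]: expected keys x, y, z, rx, ry, rz, fingers
```

```bash
cat > w.py <<'E'
import sys
from cell import vision
from h import *
n=sys.argv[1];c=vision.read_camera("wrist");np.savez(f"{n}.npz",**c);im=c["image"][:,:,::-1].copy()
a=list(map(float,sys.argv[2:]))
for i in range(0,len(a),3):
    u=proj(c,np.array(a[i:i+3])/1000);print(u.round(1));cv2.drawMarker(im,tuple(u.round().astype(int).tolist()),(255,0,255),0,8)
cv2.imwrite(f"pics/{n}.png",im)
E
python3 w.py w1 425.5 241 62  425.5 241 0 565.5 263 20 424 155 18 422 307 42 556.5 171.5 3; python3 g.py 425.5 241 30 90
```

```text
[ 48.1 454.3]
[ 77.8 411.5]
[129.6 494.6]
[ 12.7 438.2]
[104.4 423.8]
[ 76.1 492.7]
shift [-325.9 -284.8  200.2] turn [-1.000e-03  1.000e-03  1.245e+00]
```

View pics/w1.png

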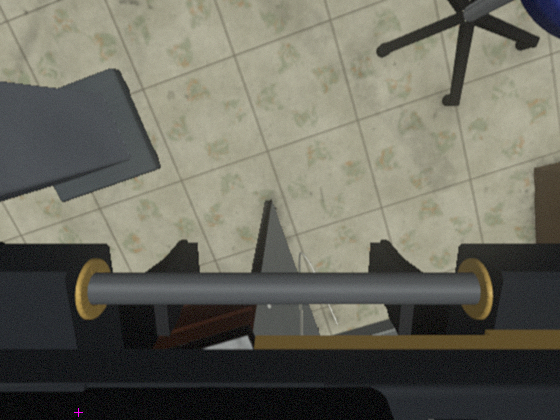

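The call was refused because every row needs all the keys. The wrist picture is therefore still the start pose: floor and gripper, with the finger gap at around (280,290).

Request:
drive_tool(
  moves=[
    {"x":-325,"y":-285,"z":0,"rx":0,"ry":0,"rz":1.245,"fingers":-1},
    {"x":-325,"y":-285,"z":0,"rx":0,"ry":0,"rz":1.245,"fingers":-1},
    {"x":-325,"y":-285,"z":0,"rx":0,"ry":0,"rz":1.245,"fingers":-1},
    {"x":-325,"y":-285,"z":0,"rx":0,"ry":0,"rz":1.245,"fingers":-1},
    {"x":-325,"y":-285,"z":0,"rx":0,"ry":0,"rz":1.245,"fingers":-1},
    {"x":-325,"y":-285,"z":0,"rx":0,"ry":0,"rz":1.245,"fingers":-1},
    {"x":-325,"y":-285,"z":40,"rx":0,"ry":0,"rz":1.245,"fingers":-1},
    {"x":-325,"y":-285,"z":80,"rx":0,"ry":0,"rz":1.245,"fingers":-1},
    {"x":-325,"y":-285,"z":80,"rx":0,"ry":0,"rz":1.245,"fingers":-1},
    {"x":-325,"y":-285,"z":80,"rx":0,"ry":0,"rz":1.245,"fingers":-1},
  ],
  force=15,
)

```text
time_s: 1.4
tool_pos: [0.425, 0.2431, 0.1519]
tool_rot: [179.9, -0.1, 90.1]
force: [-0.1, 1.0, 0.7]
grip_width: 0.0869
grasp_force: 0.0
```

```bash
python3 w.py w2 425.5 241 62  425.5 241 0 565.5 263 20 424 155 18 422 307 42 556.5 171.5 3; python3 g.py 425.5 241 30 90
```

```text
[283.  217.8]
[283.  198.5]
[448.  178.9]
[281.3 292.5]
[278.4 126. ]
[418.6 269.4]
shift [-2.800e+00 -1.000e-01  1.224e+02] turn [ 0.002 -0.002  0.002]
```

View pics/w2.png

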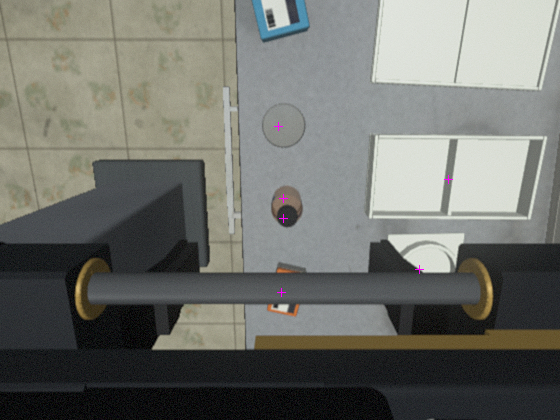

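The wrist view shows bottle A with its cap at (287,216), the pot at (284,125), the deep tray's mid wall at (452,178) and the nest at about (424,265). Everything matches the marks to within about 4 mm, with a common shift in +x, so I'm adding +2.5 mm in x.

Request:
drive_tool(
  moves=[
    {"x":-2,"y":2,"z":60,"rx":0,"ry":0,"rz":0,"fingers":-1},
    {"x":-2,"y":2,"z":100,"rx":0,"ry":0,"rz":0,"fingers":-1},
    {"x":-2,"y":2,"z":122,"rx":0,"ry":0,"rz":0,"fingers":-1},
    {"x":-2,"y":2,"z":122,"rx":0,"ry":0,"rz":0,"fingers":-1},
    {"x":-2,"y":2,"z":122,"rx":0,"ry":0,"rz":0,"fingers":1},
    {"x":-2,"y":2,"z":122,"rx":0,"ry":0,"rz":0,"fingers":1},
    {"x":-2,"y":2,"z":122,"rx":0,"ry":0,"rz":0,"fingers":1},
    {"x":-2,"y":2,"z":122,"rx":0,"ry":0,"rz":0,"fingers":1},
    {"x":-2,"y":2,"z":122,"rx":0,"ry":0,"rz":0,"fingers":1},
    {"x":-2,"y":2,"z":122,"rx":0,"ry":0,"rz":0,"fingers":1},
  ],
  force=15,
)

```text
time_s: 2.7
tool_pos: [0.4268, 0.2398, 0.0286]
tool_rot: [180.0, 0.0, 90.0]
force: [0.2, -0.4, -0.5]
grip_width: 0.035
grasp_force: 0.0
```

```bash
python3 g.py 603 263 110 0 603 263 34 0 603 263 110 180
```

```text
shift [ 23.3 176.2 -81.4] turn [0.    0.    1.571]
shift [ 23.3 176.2  -5.4] turn [0.    0.    1.571]
shift [ 23.3 176.2 -81.4] turn [-0.     0.    -1.571]
```

Request:
drive_tool(
  moves=[
    {"x":2,"y":0,"z":-2,"rx":0,"ry":0,"rz":0,"fingers":1},
    {"x":2,"y":0,"z":-2,"rx":0,"ry":0,"rz":0,"fingers":1},
    {"x":2,"y":0,"z":-2,"rx":0,"ry":0,"rz":0,"fingers":1},
    {"x":2,"y":0,"z":-2,"rx":0,"ry":0,"rz":0,"fingers":1},
    {"x":2,"y":0,"z":-2,"rx":0,"ry":0,"rz":0,"fingers":1},
  ],
  force=15,
)

```text
time_s: 3.32
tool_pos: [0.4267, 0.2417, 0.0305]
tool_rot: [-180.0, 0.0, 90.0]
force: [-0.4, -0.0, -1.3]
grip_width: 0.025
grasp_force: 15.0
```

```bash
python3 g.py 603 263 110 0 603 263 34 0
```

```text
shift [ 21.3 176.3 -79.5] turn [0.    0.    1.571]
shift [ 21.3 176.3  -3.5] turn [0.    0.    1.571]
```

Request:
drive_tool(
  moves=[
    {"x":0,"y":0,"z":-40,"rx":0,"ry":0,"rz":0,"fingers":1},
    {"x":10,"y":40,"z":-70,"rx":0,"ry":0,"rz":0.18,"fingers":1},
    {"x":21,"y":90,"z":-70,"rx":0,"ry":0,"rz":0.36,"fingers":1},
    {"x":21,"y":140,"z":-70,"rx":0,"ry":0,"rz":0.54,"fingers":1},
    {"x":21,"y":176,"z":-70,"rx":0,"ry":0,"rz":0.72,"fingers":1},
    {"x":21,"y":176,"z":-70,"rx":0,"ry":0,"rz":0.9,"fingers":1},
    {"x":21,"y":176,"z":-70,"rx":0,"ry":0,"rz":1.08,"fingers":1},
    {"x":21,"y":176,"z":-70,"rx":0,"ry":0,"rz":1.26,"fingers":1},
    {"x":21,"y":176,"z":-70,"rx":0,"ry":0,"rz":1.44,"fingers":1},
    {"x":21,"y":176,"z":-70,"rx":0,"ry":0,"rz":1.57,"fingers":1},
    {"x":21,"y":176,"z":-70,"rx":0,"ry":0,"rz":1.57,"fingers":1},
    {"x":21,"y":176,"z":-50,"rx":0,"ry":0,"rz":1.57,"fingers":1},
    {"x":21,"y":176,"z":-25,"rx":0,"ry":0,"rz":1.57,"fingers":1},
    {"x":21,"y":176,"z":-12,"rx":0,"ry":0,"rz":1.57,"fingers":1},
    {"x":21,"y":176,"z":-7,"rx":0,"ry":0,"rz":1.57,"fingers":1},
    {"x":21,"y":176,"z":-5,"rx":0,"ry":0,"rz":1.57,"fingers":1},
    {"x":21,"y":176,"z":-5,"rx":0,"ry":0,"rz":1.57,"fingers":1},
  ],
  force=15,
)

```text
time_s: 5.45
tool_pos: [0.6033, 0.2629, 0.0362]
tool_rot: [-180.0, -0.1, 0.1]
force: [-0.6, -0.0, -0.1]
grip_width: 0.0253
grasp_force: 15.0
```

```bash
python3 g.py 603 263 33 0; python3 w.py w3 603 263 20 568 263 20
```

```text
shift [-0.3 -0.1  3.2] turn [-0.001 -0.001  0.001]
[283.5 255.2]
[283.5 313. ]
```

View pics/w3.png

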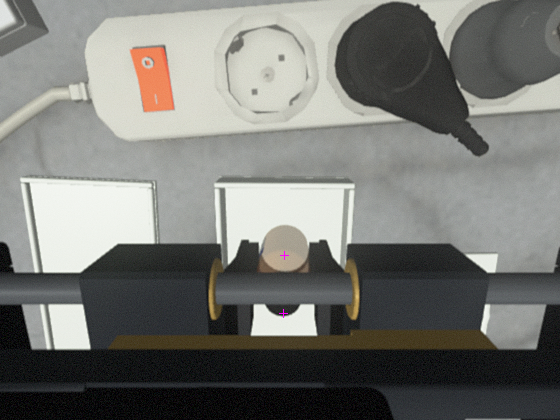

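The bottle is held centred in the far compartment, with its base at (284,245). It needs 2.7 mm more before release.

Request:
drive_tool(
  moves=[
    {"x":0,"y":0,"z":1.5,"rx":0,"ry":0,"rz":0,"fingers":1},
    {"x":0,"y":0,"z":2.7,"rx":0,"ry":0,"rz":0,"fingers":1},
    {"x":0,"y":0,"z":2.7,"rx":0,"ry":0,"rz":0,"fingers":1},
    {"x":0,"y":0,"z":2.7,"rx":0,"ry":0,"rz":0,"fingers":0.2},
    {"x":0,"y":0,"z":2.7,"rx":0,"ry":0,"rz":0,"fingers":-0.2},
    {"x":0,"y":0,"z":2.7,"rx":0,"ry":0,"rz":0,"fingers":-0.5},
    {"x":0,"y":0,"z":2.7,"rx":0,"ry":0,"rz":0,"fingers":-1},
    {"x":0,"y":0,"z":-40,"rx":0,"ry":0,"rz":0,"fingers":-1},
    {"x":0,"y":0,"z":-100,"rx":0,"ry":0,"rz":0,"fingers":-1},
    {"x":0,"y":0,"z":-100,"rx":0,"ry":0,"rz":0,"fingers":-1},
    {"x":0,"y":0,"z":-100,"rx":0,"ry":0,"rz":0,"fingers":-1},
  ],
)

```text
time_s: 6.88
tool_pos: [0.6025, 0.2628, 0.1354]
tool_rot: [-180.0, 0.0, 0.0]
force: [-0.7, -0.1, 0.0]
grip_width: 0.0862
grasp_force: 0.0
```

```bash
python3 g.py 432 -8.5 130 90 432 -8.5 30.5 90
```

```text
shift [-170.7  271.2    5.4] turn [-0.   -0.   -1.57]
shift [-170.7  271.2  104.9] turn [-0.   -0.   -1.57]
```

Request:
drive_tool(
  moves=[
    {"x":-60,"y":0,"z":0,"rx":0,"ry":0,"rz":-0.18,"fingers":-1},
    {"x":-120,"y":0,"z":0,"rx":0,"ry":0,"rz":-0.36,"fingers":-1},
    {"x":-171,"y":0,"z":0,"rx":0,"ry":0,"rz":-0.54,"fingers":-1},
    {"x":-171,"y":40,"z":0,"rx":0,"ry":0,"rz":-0.72,"fingers":-1},
    {"x":-171,"y":90,"z":0,"rx":0,"ry":0,"rz":-0.9,"fingers":-1},
    {"x":-171,"y":140,"z":0,"rx":0,"ry":0,"rz":-1.08,"fingers":-1},
    {"x":-171,"y":190,"z":0,"rx":0,"ry":0,"rz":-1.26,"fingers":-1},
    {"x":-171,"y":240,"z":0,"rx":0,"ry":0,"rz":-1.44,"fingers":-1},
    {"x":-171,"y":271,"z":0,"rx":0,"ry":0,"rz":-1.57,"fingers":-1},
    {"x":-171,"y":271,"z":0,"rx":0,"ry":0,"rz":-1.57,"fingers":-1},
    {"x":-171,"y":271,"z":0,"rx":0,"ry":0,"rz":-1.57,"fingers":-1},
    {"x":-171,"y":271,"z":0,"rx":0,"ry":0,"rz":-1.57,"fingers":-1},
  ],
)

```text
time_s: 8.38
tool_pos: [0.4316, -0.0072, 0.1351]
tool_rot: [-180.0, 0.0, 90.1]
force: [-1.0, 1.3, -1.4]
grip_width: 0.0872
grasp_force: 0.0
```

```bash
python3 w.py w4 432 -8.5 62 432 -8.5 0 427 156 18 425 308 42 ; python3 g.py 432 -8.5 30.5 90
```

```text
[282.9 223.4]
[283.  201.8]
[276.1 -21.1]
[ 269.9 -377. ]
shift [ -1.1   0.3 104.7] turn [-0.001  0.001  0.002]
```

View pics/w4.png

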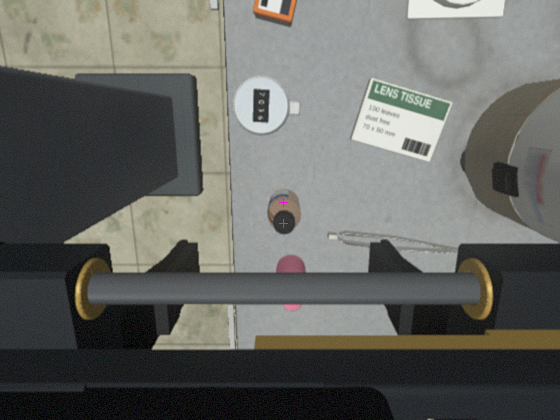

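Bottle B's cap is at (284,222), right on the mark. The pink decoy at (291,285) is about 55 mm away and the counter at (262,105), so both are clear.

Request:
drive_tool(
  moves=[
    {"x":0,"y":0,"z":50,"rx":0,"ry":0,"rz":0,"fingers":-1},
    {"x":0,"y":0,"z":90,"rx":0,"ry":0,"rz":0,"fingers":-1},
    {"x":0,"y":0,"z":104.5,"rx":0,"ry":0,"rz":0,"fingers":-1},
    {"x":0,"y":0,"z":104.5,"rx":0,"ry":0,"rz":0,"fingers":0},
    {"x":0,"y":0,"z":104.5,"rx":0,"ry":0,"rz":0,"fingers":1},
    {"x":0,"y":0,"z":104.5,"rx":0,"ry":0,"rz":0,"fingers":1},
    {"x":0,"y":0,"z":104.5,"rx":0,"ry":0,"rz":0,"fingers":1},
    {"x":0,"y":0,"z":104.5,"rx":0,"ry":0,"rz":0,"fingers":1},
    {"x":0,"y":0,"z":104.5,"rx":0,"ry":0,"rz":0,"fingers":1},
    {"x":0,"y":0,"z":104.5,"rx":0,"ry":0,"rz":0,"fingers":1},
    {"x":0,"y":0,"z":104.5,"rx":0,"ry":0,"rz":0,"fingers":1},
    {"x":0,"y":0,"z":104.5,"rx":0,"ry":0,"rz":0,"fingers":1},
    {"x":0,"y":0,"z":104.5,"rx":0,"ry":0,"rz":0,"fingers":1},
  ],
  force=15,
)

```text
time_s: 10.05
tool_pos: [0.4319, -0.0083, 0.0311]
tool_rot: [-180.0, -0.0, 90.0]
force: [-1.1, -0.0, 1.1]
grip_width: 0.0252
grasp_force: 15.0
```

```bash
python3 g.py 533 263 33.5 90 533 263 33.5 0
```

```text
shift [271.3 101.1  -2.4] turn [-0. -0.  0.]
shift [271.3 101.1  -2.4] turn [-0.     0.     1.571]
```

Request:
drive_tool(
  moves=[
    {"x":0,"y":0,"z":-50,"rx":0,"ry":0,"rz":0,"fingers":1},
    {"x":10,"y":0,"z":-90,"rx":0,"ry":0,"rz":0,"fingers":1},
    {"x":60,"y":10,"z":-90,"rx":0,"ry":0,"rz":0,"fingers":1},
    {"x":110,"y":30,"z":-90,"rx":0,"ry":0,"rz":0,"fingers":1},
    {"x":160,"y":55,"z":-90,"rx":0,"ry":0,"rz":0,"fingers":1},
    {"x":210,"y":80,"z":-90,"rx":0,"ry":0,"rz":0,"fingers":1},
    {"x":255,"y":101,"z":-90,"rx":0,"ry":0,"rz":0,"fingers":1},
    {"x":271,"y":101,"z":-90,"rx":0,"ry":0,"rz":0,"fingers":1},
    {"x":271,"y":101,"z":-90,"rx":0,"ry":0,"rz":0,"fingers":1},
    {"x":271,"y":101,"z":-60,"rx":0,"ry":0,"rz":0,"fingers":1},
    {"x":271,"y":101,"z":-30,"rx":0,"ry":0,"rz":0,"fingers":1},
    {"x":271,"y":101,"z":-13,"rx":0,"ry":0,"rz":0,"fingers":1},
    {"x":271,"y":101,"z":-7,"rx":0,"ry":0,"rz":0,"fingers":1},
    {"x":271,"y":101,"z":-5,"rx":0,"ry":0,"rz":0,"fingers":1},
    {"x":271,"y":101,"z":-5,"rx":0,"ry":0,"rz":0,"fingers":1},
  ],
  force=15,
)

```text
time_s: 11.92
tool_pos: [0.5336, 0.2628, 0.0369]
tool_rot: [179.9, -0.0, 90.0]
force: [-0.3, 0.1, -0.4]
grip_width: 0.0253
grasp_force: 15.0
```

```bash
python3 g.py 533 263 33.8 90
```

```text
shift [ 0.2 -0.6  3.1] turn [ 0.001 -0.001 -0.   ]
```

Request:
drive_tool(
  moves=[
    {"x":0,"y":0,"z":1.5,"rx":0,"ry":0,"rz":0,"fingers":1},
    {"x":0,"y":0,"z":2.8,"rx":0,"ry":0,"rz":0,"fingers":1},
    {"x":0,"y":0,"z":2.8,"rx":0,"ry":0,"rz":0,"fingers":1},
    {"x":0,"y":0,"z":2.8,"rx":0,"ry":0,"rz":0,"fingers":0.2},
    {"x":0,"y":0,"z":2.8,"rx":0,"ry":0,"rz":0,"fingers":-0.1},
    {"x":0,"y":0,"z":2.8,"rx":0,"ry":0,"rz":0,"fingers":-0.1},
    {"x":0,"y":0,"z":2.8,"rx":0,"ry":0,"rz":0,"fingers":-0.1},
    {"x":0,"y":0,"z":-40,"rx":0,"ry":0,"rz":0,"fingers":-0.1},
    {"x":0,"y":0,"z":-80,"rx":0,"ry":0,"rz":0,"fingers":-0.1},
    {"x":0,"y":0,"z":-110,"rx":0,"ry":0,"rz":0,"fingers":-0.1},
    {"x":0,"y":0,"z":-110,"rx":0,"ry":0,"rz":0,"fingers":-0.5},
  ],
)

```text
time_s: 13.3
tool_pos: [0.5347, 0.2634, 0.1487]
tool_rot: [179.8, -0.2, 90.0]
force: [-0.5, -0.3, 0.2]
grip_width: 0.0519
grasp_force: 0.0
```

```bash
python3 g.py 418 400.5 130 105; python3 -c "
from cell import vision;import cv2
cv2.imwrite('pics/s5.png',cv2.resize(vision.read_camera('scene')['image'][190:350,60:360,::-1],None,fx=2.5,fy=2.5))"
```

```text
shift [ 137.1 -116.8   18.7] turn [ 0.005 -0.003 -0.262]
```

View pics/s5.png

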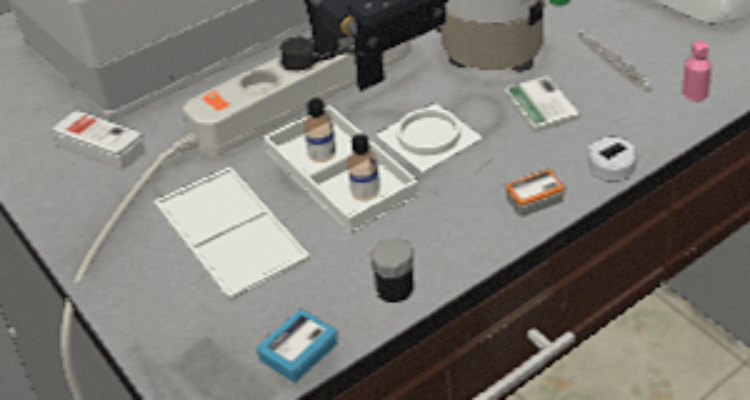

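Both bottles stand, one per compartment, at crop pixels (320,130) and (363,167). Next is the coverslip box.

Request:
drive_tool(
  moves=[
    {"x":50,"y":-45,"z":0,"rx":0,"ry":0,"rz":-0.1,"fingers":-1},
    {"x":100,"y":-90,"z":0,"rx":0,"ry":0,"rz":-0.2,"fingers":-1},
    {"x":137,"y":-117,"z":19,"rx":0,"ry":0,"rz":-0.26,"fingers":-1},
    {"x":137,"y":-117,"z":19,"rx":0,"ry":0,"rz":-0.26,"fingers":-1},
    {"x":137,"y":-117,"z":19,"rx":0,"ry":0,"rz":-0.26,"fingers":-1},
    {"x":137,"y":-117,"z":19,"rx":0,"ry":0,"rz":-0.26,"fingers":-1},
  ],
)

```text
time_s: 14.1
tool_pos: [0.4174, 0.3979, 0.1269]
tool_rot: [180.0, 0.1, 104.7]
force: [0.3, -0.4, 0.4]
grip_width: 0.0868
grasp_force: 0.0
```

```bash
python3 w.py w6 418 400.5 16; python3 g.py 418 400.5 15 105
python3 - <<'E'
from m import *
c=dict(np.load("w6.npz"));p=blob(c,(150,0,420,240),blue);print(len(p),rect(c,p,.016))
E
```

```text
[284.  204.4]
shift [  2.2   1.2 112.1] turn [ 0.     0.    -0.005]
1294 ((421.28997802734375, 399.7867431640625), (38.077877044677734, 47.01770782470703), 13.789535522460938)
```

View pics/w6.png

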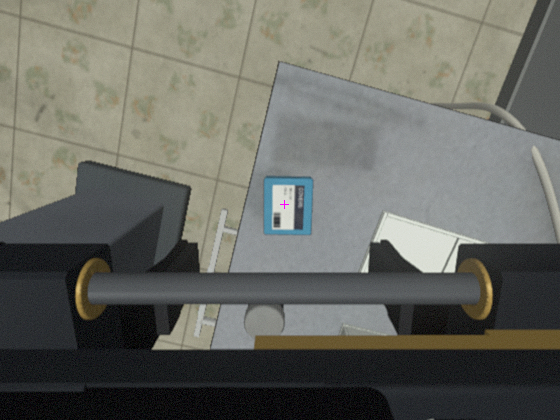

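The box is centred at (288,206), which gives (421,400) mm at 13.8°. Its fitted size of 38x47 mm matches the description.

Request:
drive_tool(
  moves=[
    {"x":1.5,"y":3,"z":55,"rx":0,"ry":0,"rz":0.015,"fingers":-1},
    {"x":1.5,"y":3,"z":98,"rx":0,"ry":0,"rz":0.015,"fingers":-1},
    {"x":1.5,"y":3,"z":112,"rx":0,"ry":0,"rz":0.015,"fingers":-1},
    {"x":1.5,"y":3,"z":112,"rx":0,"ry":0,"rz":0.015,"fingers":0},
    {"x":1.5,"y":3,"z":112,"rx":0,"ry":0,"rz":0.015,"fingers":1},
    {"x":1.5,"y":3,"z":112,"rx":0,"ry":0,"rz":0.015,"fingers":1},
    {"x":1.5,"y":3,"z":112,"rx":0,"ry":0,"rz":0.015,"fingers":1},
    {"x":1.5,"y":3,"z":112,"rx":0,"ry":0,"rz":0.015,"fingers":1},
    {"x":1.5,"y":3,"z":112,"rx":0,"ry":0,"rz":0.015,"fingers":1},
    {"x":1.5,"y":3,"z":112,"rx":0,"ry":0,"rz":0.015,"fingers":1},
    {"x":1.5,"y":3,"z":112,"rx":0,"ry":0,"rz":0.015,"fingers":1},
  ],
  force=12,
)

```text
time_s: 15.52
tool_pos: [0.4186, 0.4021, 0.0153]
tool_rot: [180.0, -0.0, 104.0]
force: [-1.1, -0.5, 2.5]
grip_width: 0.0388
grasp_force: 12.0
```

```bash
python3 g.py 603 373 18 88
```

```text
shift [-73.  171.8  -2.6] turn [ 0.   -0.    0.28]
```

Request:
drive_tool(
  moves=[
    {"x":0,"y":0,"z":-40,"rx":0,"ry":0,"rz":0,"fingers":1},
    {"x":-10,"y":20,"z":-70,"rx":0,"ry":0,"rz":0.1,"fingers":1},
    {"x":-30,"y":70,"z":-70,"rx":0,"ry":0,"rz":0.2,"fingers":1},
    {"x":-50,"y":120,"z":-70,"rx":0,"ry":0,"rz":0.28,"fingers":1},
    {"x":-73,"y":160,"z":-70,"rx":0,"ry":0,"rz":0.28,"fingers":1},
    {"x":-73,"y":172,"z":-70,"rx":0,"ry":0,"rz":0.28,"fingers":1},
    {"x":-73,"y":172,"z":-70,"rx":0,"ry":0,"rz":0.28,"fingers":1},
    {"x":-73,"y":172,"z":-50,"rx":0,"ry":0,"rz":0.28,"fingers":1},
    {"x":-73,"y":172,"z":-40,"rx":0,"ry":0,"rz":0.28,"fingers":1},
    {"x":-73,"y":172,"z":-40,"rx":0,"ry":0,"rz":0.28,"fingers":1},
  ],
  force=12,
)

```text
time_s: 16.77
tool_pos: [0.601, 0.3729, 0.0532]
tool_rot: [-179.8, 0.1, 88.1]
force: [-1.2, 0.2, -1.6]
grip_width: 0.0393
grasp_force: 12.0
```

```bash
python3 g.py 603 373 18.3 88; python3 w.py w7 603 373 3
python3 - <<'E'
from cell import vision
from m import *
# strip height: orange switch seen in the scene and (earlier) top views
a=blob(T,(160,150,178,172),org).mean(0);b=blob(S,(134,220,156,242),org).mean(0);print((tri(T,a,S,b)*1000).round())
E
```

```text
shift [ 0.2  2.1 34.9] turn [-0.003  0.001  0.001]
[285.6 232.2]
[684. 317.  46.]
```

View pics/w7.png

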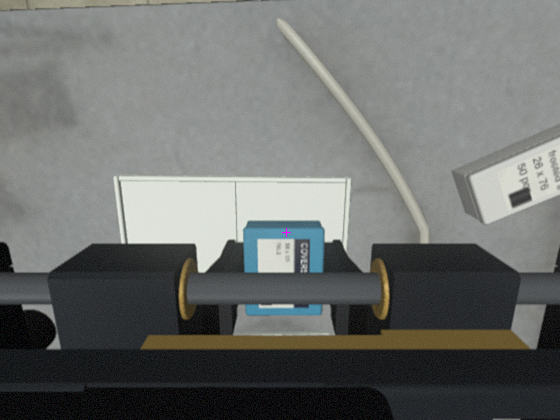

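The box hangs over the far compartment, whose walls are at columns 237–349. The power strip top is at 46 mm and the gripper body will stay at about 80 mm, so it clears. I'm nudging +3 mm in x and lowering.

Request:
drive_tool(
  moves=[
    {"x":0,"y":3,"z":15,"rx":0,"ry":0,"rz":0,"fingers":1},
    {"x":0,"y":3,"z":27,"rx":0,"ry":0,"rz":0,"fingers":1},
    {"x":0,"y":3,"z":32,"rx":0,"ry":0,"rz":0,"fingers":1},
    {"x":0,"y":3,"z":34,"rx":0,"ry":0,"rz":0,"fingers":1},
    {"x":0,"y":3,"z":34.5,"rx":0,"ry":0,"rz":0,"fingers":1},
    {"x":0,"y":3,"z":34.5,"rx":0,"ry":0,"rz":0,"fingers":1},
  ],
  force=12,
)

```text
time_s: 17.58
tool_pos: [0.6063, 0.3728, 0.021]
tool_rot: [180.0, -0.0, 88.0]
force: [-0.0, 0.3, 0.2]
grip_width: 0.0391
grasp_force: 12.0
```

Request:
drive_tool(
  moves=[
    {"x":0,"y":-2,"z":1.5,"rx":0,"ry":0,"rz":0,"fingers":1},
    {"x":0,"y":-2,"z":2.5,"rx":0,"ry":0,"rz":0,"fingers":1},
    {"x":0,"y":-2,"z":2.5,"rx":0,"ry":0,"rz":0,"fingers":1},
    {"x":0,"y":-2,"z":2.5,"rx":0,"ry":0,"rz":0,"fingers":0},
    {"x":0,"y":-2,"z":2.5,"rx":0,"ry":0,"rz":0,"fingers":-0.3},
    {"x":0,"y":-2,"z":2.5,"rx":0,"ry":0,"rz":0,"fingers":-0.3},
    {"x":0,"y":-2,"z":-40,"rx":0,"ry":0,"rz":0,"fingers":-0.3},
    {"x":0,"y":-2,"z":-90,"rx":0,"ry":0,"rz":0,"fingers":-1},
    {"x":0,"y":-2,"z":-110,"rx":0,"ry":0,"rz":0,"fingers":-1},
    {"x":0,"y":-2,"z":-110,"rx":0,"ry":0,"rz":0,"fingers":-1},
  ],
)

```text
time_s: 18.82
tool_pos: [0.6049, 0.3732, 0.1321]
tool_rot: [179.9, -0.1, 88.0]
force: [-0.4, -0.1, -0.5]
grip_width: 0.0787
grasp_force: 0.0
```

```bash
python3 g.py 427 156 130 75
```

```text
shift [-223.3 -170.2    1.2] turn [ 0.002 -0.002  0.227]
```

Request:
drive_tool(
  moves=[
    {"x":-45,"y":-35,"z":0,"rx":0,"ry":0,"rz":0.05,"fingers":-1},
    {"x":-90,"y":-70,"z":0,"rx":0,"ry":0,"rz":0.1,"fingers":-1},
    {"x":-135,"y":-105,"z":0,"rx":0,"ry":0,"rz":0.15,"fingers":-1},
    {"x":-180,"y":-140,"z":0,"rx":0,"ry":0,"rz":0.2,"fingers":-1},
    {"x":-223,"y":-170,"z":0,"rx":0,"ry":0,"rz":0.227,"fingers":-1},
    {"x":-223,"y":-170,"z":0,"rx":0,"ry":0,"rz":0.227,"fingers":-1},
    {"x":-223,"y":-170,"z":0,"rx":0,"ry":0,"rz":0.227,"fingers":-1},
    {"x":-223,"y":-170,"z":0,"rx":0,"ry":0,"rz":0.227,"fingers":-1},
  ],
)

```text
time_s: 19.82
tool_pos: [0.4267, 0.1565, 0.1302]
tool_rot: [180.0, 0.1, 75.1]
force: [-0.0, 0.2, 0.2]
grip_width: 0.0871
grasp_force: 0.0
```

```bash
python3 w.py w8 427 156 18
python3 - <<'E'
from m import *
c=dict(np.load("w8.npz"));p=blob(c,(220,120,350,262),org);print(len(p),p.min(0),p.max(0),rect(c,p,.018))
E
python3 g.py 427 156 15 75
```

```text
[283.  207.8]
681 [268. 181.] [303. 235.] ((428.85125732421875, 154.7890167236328), (45.117427825927734, 28.131153106689453), 75.9015121459961)
shift [ -0.2   0.2 115.2] turn [0.001 0.002 0.001]
```

Request:
drive_tool(
  moves=[
    {"x":-1,"y":1.5,"z":55,"rx":0,"ry":0,"rz":-0.015,"fingers":-1},
    {"x":-1,"y":1.5,"z":100,"rx":0,"ry":0,"rz":-0.015,"fingers":-1},
    {"x":-1,"y":1.5,"z":115,"rx":0,"ry":0,"rz":-0.015,"fingers":-1},
    {"x":-1,"y":1.5,"z":115,"rx":0,"ry":0,"rz":-0.015,"fingers":0},
    {"x":-1,"y":1.5,"z":115,"rx":0,"ry":0,"rz":-0.015,"fingers":1},
    {"x":-1,"y":1.5,"z":115,"rx":0,"ry":0,"rz":-0.015,"fingers":1},
    {"x":-1,"y":1.5,"z":115,"rx":0,"ry":0,"rz":-0.015,"fingers":1},
    {"x":-1,"y":1.5,"z":115,"rx":0,"ry":0,"rz":-0.015,"fingers":1},
    {"x":-1,"y":1.5,"z":115,"rx":0,"ry":0,"rz":-0.015,"fingers":1},
    {"x":-1,"y":1.5,"z":115,"rx":0,"ry":0,"rz":-0.015,"fingers":1},
    {"x":-1,"y":1.5,"z":115,"rx":0,"ry":0,"rz":-0.015,"fingers":1},
    {"x":-1,"y":1.5,"z":115,"rx":0,"ry":0,"rz":-0.015,"fingers":1},
  ],
  force=12,
)

```text
time_s: 21.38
tool_pos: [0.4276, 0.1545, 0.0156]
tool_rot: [-180.0, -0.0, 75.9]
force: [-0.7, 0.4, 1.7]
grip_width: 0.0288
grasp_force: 12.0
```

```bash
python3 g.py 533 376 18 88
```

```text
shift [240.5  48.1  -2.4] turn [-0.    -0.    -0.212]
```

Request:
drive_tool(
  moves=[
    {"x":0,"y":0,"z":-50,"rx":0,"ry":0,"rz":0,"fingers":1},
    {"x":10,"y":0,"z":-100,"rx":0,"ry":0,"rz":0,"fingers":1},
    {"x":60,"y":0,"z":-100,"rx":0,"ry":0,"rz":-0.1,"fingers":1},
    {"x":115,"y":0,"z":-100,"rx":0,"ry":0,"rz":-0.21,"fingers":1},
    {"x":170,"y":15,"z":-100,"rx":0,"ry":0,"rz":-0.21,"fingers":1},
    {"x":220,"y":40,"z":-100,"rx":0,"ry":0,"rz":-0.21,"fingers":1},
    {"x":240,"y":48,"z":-100,"rx":0,"ry":0,"rz":-0.21,"fingers":1},
    {"x":240,"y":48,"z":-90,"rx":0,"ry":0,"rz":-0.21,"fingers":1},
    {"x":240,"y":48,"z":-60,"rx":0,"ry":0,"rz":-0.21,"fingers":1},
    {"x":240,"y":48,"z":-40,"rx":0,"ry":0,"rz":-0.21,"fingers":1},
    {"x":240,"y":48,"z":-20,"rx":0,"ry":0,"rz":-0.21,"fingers":1},
    {"x":240,"y":48,"z":-12,"rx":0,"ry":0,"rz":-0.21,"fingers":1},
    {"x":240,"y":48,"z":-7,"rx":0,"ry":0,"rz":-0.21,"fingers":1},
    {"x":240,"y":48,"z":-5,"rx":0,"ry":0,"rz":-0.21,"fingers":1},
    {"x":240,"y":48,"z":-5,"rx":0,"ry":0,"rz":-0.21,"fingers":1},
  ],
  force=12,
)

```text
time_s: 23.25
tool_pos: [0.5331, 0.3757, 0.0211]
tool_rot: [180.0, -0.0, 87.9]
force: [-1.1, 0.3, -0.4]
grip_width: 0.0289
grasp_force: 12.0
```

```bash
python3 g.py 533 376 18.4 88;python3 w.py w9
```

```text
shift [ 0.3 -0.1  2.7] turn [ 0.001 -0.001 -0.002]
```

View pics/w9.png

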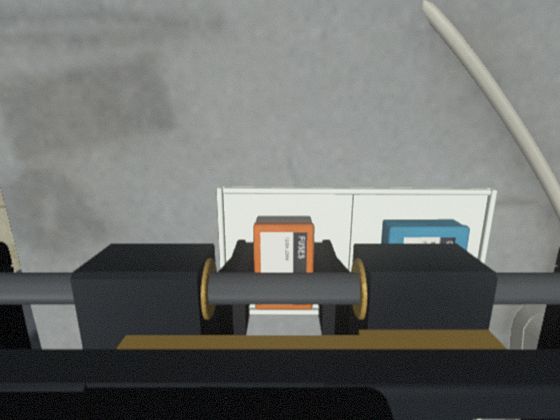

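The fuse box at (284,265) is centred between the walls at columns 222 and 351. The blue box lies well placed in the far compartment at (427,235).

Request:
drive_tool(
  moves=[
    {"x":0,"y":0,"z":1.5,"rx":0,"ry":0,"rz":0,"fingers":1},
    {"x":0,"y":0,"z":2.5,"rx":0,"ry":0,"rz":0,"fingers":1},
    {"x":0,"y":0,"z":2.5,"rx":0,"ry":0,"rz":0,"fingers":1},
    {"x":0,"y":0,"z":2.5,"rx":0,"ry":0,"rz":0,"fingers":0.2},
    {"x":0,"y":0,"z":2.5,"rx":0,"ry":0,"rz":0,"fingers":0.1},
    {"x":0,"y":0,"z":2.5,"rx":0,"ry":0,"rz":0,"fingers":0.1},
    {"x":0,"y":0,"z":-40,"rx":0,"ry":0,"rz":0,"fingers":0.1},
    {"x":0,"y":0,"z":-90,"rx":0,"ry":0,"rz":0,"fingers":-1},
    {"x":0,"y":0,"z":-110,"rx":0,"ry":0,"rz":0,"fingers":-1},
    {"x":0,"y":0,"z":-110,"rx":0,"ry":0,"rz":0,"fingers":-1},
  ],
)

```text
time_s: 24.55
tool_pos: [0.5334, 0.3759, 0.1318]
tool_rot: [179.9, -0.1, 87.9]
force: [0.4, 0.8, -0.2]
grip_width: 0.0614
grasp_force: 0.0
```

```bash
python3 g.py 425 307.5 130 90 425 307.5 23 90
```

```text
shift [ -72.4 -105.9    1.5] turn [ 0.002 -0.002 -0.037]
shift [ -72.6 -106.   108.5] turn [ 0.002 -0.002 -0.037]
```

Request:
drive_tool(
  moves=[
    {"x":-35,"y":-50,"z":0,"rx":0,"ry":0,"rz":-0.037,"fingers":-1},
    {"x":-72.5,"y":-106,"z":0,"rx":0,"ry":0,"rz":-0.037,"fingers":-1},
    {"x":-72.5,"y":-106,"z":0,"rx":0,"ry":0,"rz":-0.037,"fingers":-1},
    {"x":-72.5,"y":-106,"z":0,"rx":0,"ry":0,"rz":-0.037,"fingers":-1},
    {"x":-72.5,"y":-106,"z":0,"rx":0,"ry":0,"rz":-0.037,"fingers":-1},
    {"x":-72.5,"y":-106,"z":40,"rx":0,"ry":0,"rz":-0.037,"fingers":-1},
    {"x":-72.5,"y":-106,"z":85,"rx":0,"ry":0,"rz":-0.037,"fingers":-1},
    {"x":-72.5,"y":-106,"z":108,"rx":0,"ry":0,"rz":-0.037,"fingers":-1},
    {"x":-72.5,"y":-106,"z":108,"rx":0,"ry":0,"rz":-0.037,"fingers":0},
    {"x":-72.5,"y":-106,"z":108,"rx":0,"ry":0,"rz":-0.037,"fingers":1},
    {"x":-72.5,"y":-106,"z":108,"rx":0,"ry":0,"rz":-0.037,"fingers":1},
    {"x":-72.5,"y":-106,"z":108,"rx":0,"ry":0,"rz":-0.037,"fingers":1},
    {"x":-72.5,"y":-106,"z":108,"rx":0,"ry":0,"rz":-0.037,"fingers":1},
    {"x":-72.5,"y":-106,"z":108,"rx":0,"ry":0,"rz":-0.037,"fingers":1},
    {"x":-72.5,"y":-106,"z":108,"rx":0,"ry":0,"rz":-0.037,"fingers":1},
    {"x":-72.5,"y":-106,"z":108,"rx":0,"ry":0,"rz":-0.037,"fingers":1},
    {"x":-72.5,"y":-106,"z":108,"rx":0,"ry":0,"rz":-0.037,"fingers":1},
  ],
  force=15,
)

```text
time_s: 26.68
tool_pos: [0.4243, 0.3071, 0.0227]
tool_rot: [180.0, -0.0, 90.0]
force: [0.0, -0.1, 2.0]
grip_width: 0.0321
grasp_force: 15.0
```

```bash
python3 g.py 559 171.5 27 90
```

```text
shift [-135.6  134.7   -4.3] turn [ 0. -0.  0.]
```

Run:
```python
from m import *
c=dict(np.load("w3.npz"))
for z in(.04,.06,.08): print((ray(c,485,150,z)*1000).round(),(ray(c,400,125,z)*1000).round())
# plug body in scene(208,187)
```

```text
[661. 175.  40.] [671. 213.  40.]
[663. 187.  60.] [672. 220.  60.]
[665. 199.  80.] [672. 226.  80.]
```

The plug starts at x ≥ 661 mm and the gripper body ends at about 654 mm, above z 89 mm, so it is clear.

Request:
drive_tool(
  moves=[
    {"x":0,"y":0,"z":-45,"rx":0,"ry":0,"rz":0,"fingers":1},
    {"x":-10,"y":0,"z":-80,"rx":0,"ry":0,"rz":0,"fingers":1},
    {"x":-65,"y":0,"z":-80,"rx":0,"ry":0,"rz":0,"fingers":1},
    {"x":-120,"y":0,"z":-80,"rx":0,"ry":0,"rz":0,"fingers":1},
    {"x":-135,"y":40,"z":-80,"rx":0,"ry":0,"rz":0,"fingers":1},
    {"x":-135.5,"y":90,"z":-80,"rx":0,"ry":0,"rz":0,"fingers":1},
    {"x":-135.5,"y":130,"z":-80,"rx":0,"ry":0,"rz":0,"fingers":1},
    {"x":-135.5,"y":134,"z":-60,"rx":0,"ry":0,"rz":0,"fingers":1},
    {"x":-135.5,"y":134,"z":-40,"rx":0,"ry":0,"rz":0,"fingers":1},
    {"x":-135.5,"y":134,"z":-20,"rx":0,"ry":0,"rz":0,"fingers":1},
    {"x":-135.5,"y":134,"z":-20,"rx":0,"ry":0,"rz":0,"fingers":1},
    {"x":-135.5,"y":134,"z":-20,"rx":0,"ry":0,"rz":0,"fingers":1},
  ],
  force=15,
)

```text
time_s: 28.18
tool_pos: [0.558, 0.1717, 0.0429]
tool_rot: [180.0, -0.0, 90.0]
force: [-0.3, -0.0, -0.5]
grip_width: 0.0318
grasp_force: 15.0
```

```bash
python3 g.py 559 171.5 26.2 90;python3 w.py w10 559 171.5 3
```

```text
shift [-0.2  1.  16.7] turn [ 0.    -0.001  0.   ]
[283.7 238.4]
```

View pics/w10.png

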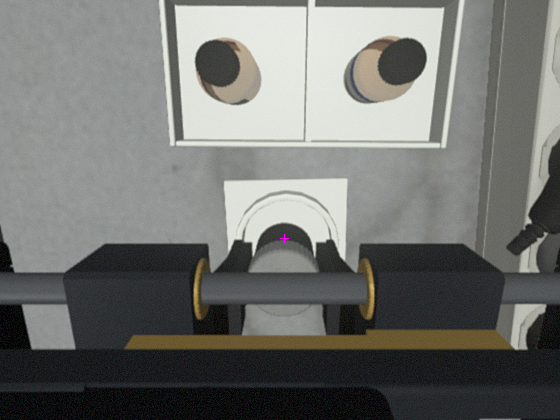

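The collar is at columns 237–340, so its centre is at about 288, and the pot is at 284. I'm shifting about 2 mm in x and lowering.

Request:
drive_tool(
  moves=[
    {"x":0,"y":2,"z":8,"rx":0,"ry":0,"rz":0,"fingers":1},
    {"x":0,"y":2,"z":13,"rx":0,"ry":0,"rz":0,"fingers":1},
    {"x":0,"y":2,"z":15.5,"rx":0,"ry":0,"rz":0,"fingers":1},
    {"x":0,"y":2,"z":16.5,"rx":0,"ry":0,"rz":0,"fingers":1},
    {"x":0,"y":2,"z":16.8,"rx":0,"ry":0,"rz":0,"fingers":1},
    {"x":0,"y":2,"z":16.8,"rx":0,"ry":0,"rz":0,"fingers":1},
  ],
)

```text
time_s: 28.98
tool_pos: [0.5603, 0.1714, 0.0259]
tool_rot: [180.0, -0.0, 90.0]
force: [0.8, 0.2, -1.1]
grip_width: 0.0319
grasp_force: 15.0
```

Request:
drive_tool(
  moves=[
    {"x":0,"y":0,"z":0,"rx":0,"ry":0,"rz":0,"fingers":0.2},
    {"x":0,"y":0,"z":0,"rx":0,"ry":0,"rz":0,"fingers":0},
    {"x":0,"y":0,"z":0,"rx":0,"ry":0,"rz":0,"fingers":-0.3},
    {"x":0,"y":0,"z":0,"rx":0,"ry":0,"rz":0,"fingers":-0.3},
    {"x":0,"y":0,"z":-40,"rx":0,"ry":0,"rz":0,"fingers":-0.3},
    {"x":0,"y":0,"z":-100,"rx":0,"ry":0,"rz":0,"fingers":-0.3},
    {"x":0,"y":0,"z":-150,"rx":0,"ry":0,"rz":0,"fingers":-0.3},
    {"x":60,"y":-50,"z":-180,"rx":0,"ry":0,"rz":0,"fingers":-0.3},
    {"x":120,"y":-100,"z":-180,"rx":0,"ry":0,"rz":0,"fingers":-0.3},
    {"x":180,"y":-130,"z":-180,"rx":0,"ry":0,"rz":0,"fingers":-0.3},
    {"x":240,"y":-130,"z":-180,"rx":0,"ry":0,"rz":0,"fingers":-0.3},
    {"x":290,"y":-130,"z":-180,"rx":0,"ry":0,"rz":0,"fingers":-0.3},
    {"x":290,"y":-130,"z":-180,"rx":0,"ry":0,"rz":0,"fingers":-0.3},
    {"x":290,"y":-130,"z":-180,"rx":0,"ry":0,"rz":0,"fingers":-0.3},
  ],
)

```text
time_s: 30.72
tool_pos: [0.4297, 0.4622, 0.2051]
tool_rot: [180.0, 0.1, 90.1]
force: [-0.3, -0.8, -0.1]
grip_width: 0.0565
grasp_force: 0.0
```

```bash
python3 -c "
from cell import vision;import cv2,numpy as np
s=vision.read_camera('scene')['image'][190:350,60:360,::-1];t=vision.read_camera('top')['image'][172:272,118:318,::-1]
cv2.imwrite('pics/end.png',np.vstack([cv2.resize(s,(562,300)),cv2.resize(t,(562,281))]))"
```

```text
(no output)
```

View pics/end.png

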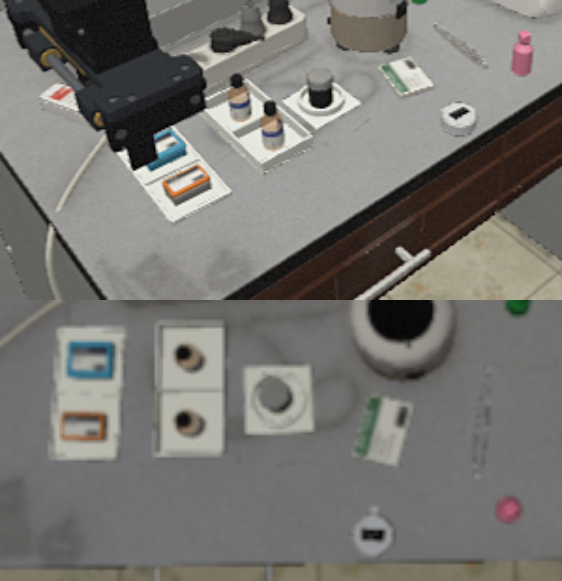

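The final views show both bottles standing in the deep tray at (238,97) and (272,125), and both boxes flat in the shallow tray. The pot stands inside the collar at (319,88), and the counter and pink decoy haven't moved.

```bash
python3 -c "
from cell import workorder;print(workorder.sign_off())"
```

```text
the job is handed in; nothing more can be done
None
```

The job is handed in after about 31 s of the 122 s allowed: both bottles, both boxes and the pot are in their places in the order asked, and the tally counter was left where it lay.

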